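# Fit the tube-holder bar in the rotator and lock it

### The arm

A 6-joint arm with a two-finger parallel gripper is mounted at the origin on a cart in front of the work surface, level with it; the furniture and walls round the work are solid. World frame = base frame: x ahead of the robot, y to its left, z up, the work surface at z = 0. Lengths are in m, angles in rad, forces in N, time in s.
With the tool pointing down it reaches from about 0.35 to 0.85 m from the base axis. Payload 8.1 kg.
Tool frame: the origin (TCP) lies between the finger pads; the fingertips stand nose_length ahead of it and the grasp point (between the pads) lies 2 mm behind it (nose_length is the distance from the TCP to the fingertips, in m); z points along the fingers, x is the direction in which the jaws open and shut, and the axes are right-handed (so a half turn about z gives the same grasp; the last joint's range is limited). The gripper opens to 93 mm and grips with 3 to 60 N. Pads are 15 mm wide; open, the fingers measure 128 mm over their backs; the gripper's body (75 mm by 188 mm) begins 65 mm behind the grasp point.
Start: joints at [1.147, 0.13, 1.488, -0, 1.523, -0.085], TCP at [0.199, 0.566, 0.236] pointing down, gripper open.
Joint ranges: [-2.96, 2.96], [-0.89, 2.26], [0.02, 2.5], [-1.34, 4.48], [0, 2.73], [-2.66, 2.66]. Speed limits (rad/s): [2.39, 2.39, 2.79, 3.14, 3.14, 3.14].

### API

Orientations are given as a rotation vector (axis times angle).
In Python, from plant import * gives the robot as it stands.
- The arm moves only by the tool carry_out, never from a script. Its argument "steps" is a list of rows, each an object with "xyz": the shift along the world's x, y, z in cm, a list of three; "rot": the turn, a rotation vector about the world's x, y, z in degrees, a list of three. In form: [{"xyz": [tx, ty, tz], "rot": [rx, ry, rz]}, ...]. A call has 1 to 10 rows; each row is the pose to reach, as a shift and turn from the pose commanded when the call began; what a row does not reach only later rows make up. A row lasts 1/10 s, in which the tool goes at most 50 mm and 8.59 degrees, less where a joint would pass 70% of its speed; a pose out of reach is approached as far as the arm can. A call with a gripper value outside its range is refused whole. "grip" is the opening, from 0 (shut) to 1 (fully open), set as the call begins (left out, the last holds). The fingers move at their own pace and stop on an object; "force" is the grip in N (left out, the last holds). Time passes only in rows, so rows that repeat a pose let the fingers close. It gives the time, the measured TCP pose, the force and the opening at its end, in the units of the state.
- read_state(): the state, without advancing time (a new reading comes with each control period).
- read_camera(name): name is "scene" or "top"; returns the picture (400x640x3 uint8, red, green, blue); there is no depth.
- calibration(name): a dict with "fov_y" (degrees; the focal length in pixels is half the picture's height over the tangent of half this angle, whatever the lens; pixels are square), "cx", "cy" (the principal point, pixels), "xyz" and "attitude" of the camera in the world. Camera axes: x right, y down, z forward; pixel columns grow to the right and rows downward; lengths in m; the calibration is good to about 2 mm. A picture is of the moment at which its call begins. calibration takes no time and is no camera call.
- close_job(): hands the job in, once; it reports no verdict.
The state is a dict: "t": time; "q": joint angles; "dq": joint speeds; "joint_torque": joint torques, N m; "tool_pos": TCP position; "orientation": TCP orientation; "force": force on the tool from outside, world axes, zero at the start; "wrist_torque": the same for the moment, N m; "opening": finger opening in m.
Only numpy, scipy, OpenCV 4.12 (cv2) and the standard library are available. Lean on these libraries where they do the work, as an engineer would, in place of code of your own. Each camera call takes 0.05 s, during which the arm holds its last target.

### The job

Lay the tube-holder bar into the rotator stand: lower it gently, do not drop it, until its axle sits on the floor of both open slots, either way round. Then turn the lock knob clockwise past its detent until it clicks home and the keeper lies across the slot above the axle. Leave the other things on the worktop where they are.

Things in the scene. Friction and masses are not known exactly. Their poses are not given: they have to be found in the camera images.
- rotor_bar: White plastic tube-holder bar, 130 x 44 x 26 mm thick, 220 g, with four empty 22 mm bores through its thickness (the middle 23 mm of its length is solid) and a steel axle stub, 14 mm across and 35 mm long, on each end. Origin at its centre, on the axle line; y along the axle, x across the width, z through the thickness. Lies flat at the start; the same either way round.
- bar_end_a (a point): Point on the axle line in the middle of the stub at the bar's +y end, 82 mm from the bar's centre.
- bar_end_b (a point): The same at the bar's -y end.
- stand: Rotator stand, fixed: grey base plate 140 x 268 x 10 mm, two aluminium posts 24 mm thick, tops 56 mm above the worktop, their middles at y = +82 and -82 mm, inner faces 140 mm apart; beyond the -y post a white motor housing 62 mm high. The lock knob is on the +y post. Origin on the worktop midway between the slots of the posts; z up.
- seat_lock (a point): Axle line when seated in the slot of the +y post, the one with the lock knob: stand x 0, y +82, z 47 mm. The slot is open at the top, 17 mm wide, with a flat floor 40 mm above the worktop; its top 6 mm flares at 45 degrees to 29 mm.
- seat_drive (a point): The same, with an equal slot, for the post by the motor housing: stand x 0, y -82, z 47 mm.
- lock_knob (a joint): Knob angle about its upright axis, rad; grows clockwise from above. 0 is fully open, keeper swung outwards; starts between 0 and 0.1. It turns easily to 0.5 rad; there a sprung ball plunger resists with up to 0.15 N m, crest at 0.85 rad; past it the plunger pushes the knob on to about 1.2. Home stop at 1.3: keeper across the slot 3 mm over a seated axle. An unseated axle blocks it.
- lock_grip (a point): On the knob's axis (stand x -42, y +82 mm) at the height to grip, 90 mm above the worktop. The grip is an upright black bar 64 long x 16 wide x 32 mm high, from 20 mm below this point to 12 mm above. Axes turn with the knob: x along the bar towards the keeper's tip, y across the bar, z up. The steel keeper below, 16 mm wide, has its top 27 mm under this point.
- keeper_tip (a point): Tip of the keeper strap, 56 mm from the knob's axis.
- beaker: Bystander: empty glass beaker, 75 mm wide, 95 mm high. Origin under its centre.
- amber_bottle: Bystander: small amber bottle with black cap, 36 mm across, 66 mm high. Origin under its centre.
- sample_tub: Bystander: clear tub with sample pieces, 76 x 100 x 54 mm. Origin under its centre.
- tub_lid: Bystander: flat clear tub lid, 80 x 104 x 8 mm. Origin under its centre.
- tape: Bystander: roll of label tape lying flat, 68 mm across, 18 mm high. Origin under its centre.

How it is judged:
On the way, in this order (a step that is already met when the one before it is completed fails the run):
1. the axle sits on the floor of both slots while the lock is still open (z of bar_end_a in the frame of stand between 0.0445 and 0.0495 m and z of bar_end_b in the frame of stand between 0.0445 and 0.0495 m and horizontal distance between rotor_bar and stand below 0.01 m and angle between the y axis of rotor_bar and the y axis of stand, either way round below 0.06 rad and value of joint lock_knob below 0.4 rad), for 0.2 s.
2. the lock knob is past its detent and home (value of joint lock_knob above 1.1 rad), for 0.1 s.
At the end, for the whole second after the job is handed in: Axle line 44.5 to 49.5 mm above the worktop at both posts (seated 47), bar within 10 mm of the stand's middle and 0.06 rad of its slot line, lock_knob above 1.1 rad (home 1.3), bar at rest (z of bar_end_a in the frame of stand between 0.0445 and 0.0495 m and z of bar_end_b in the frame of stand between 0.0445 and 0.0495 m and horizontal distance between rotor_bar and stand below 0.01 m and angle between the y axis of rotor_bar and the y axis of stand, either way round below 0.06 rad and value of joint lock_knob above 1.1 rad and linear speed of rotor_bar below 0.02 m/s); the robot touches nothing.
It fails at once if the bar is dropped into the stand (faster than 0.45 m/s within 90 mm height over it) (horizontal distance between rotor_bar and stand below 0.05 m and z of rotor_bar in the frame of stand below 0.09 m and linear speed of rotor_bar above 0.45 m/s).
It fails at once if a bystander is moved more than 30 mm (distance of any of beaker, amber_bottle, sample_tub, tub_lid, tape from where it was at the start of the episode above 0.03 m).
It also fails if it takes over 64 s, if anything falls off the work surface, if the arm or the gripper's body presses on something with over 40 N, if the wrist force passes 120 N, or if a joint passes its speed limit or range.

## Working session

There is one attempt and no reset: what is moved stays moved. The work goes in short steps, Python scripts to look and compute and a tool call to move; the robot and the scene stay as the last step left them, time stands still between calls to the robot, and variables do not carry over. Pictures are saved under pics/ and viewed, and the job is handed in when it is done.

Besides the shell and the picture viewer there is one more tool, called after "Request:" as name([rows], argument=value, ...), one row to a line, values as JSON. carry_out: Moves the arm, as the interface text tells. Its arguments: {"type":"object","properties":{"steps":{"type":"array","items":{"type":"object","properties":{"xyz":{"type":"array","items":{"type":"number"}},"rot":{"type":"array","items":{"type":"number"}}}}},"grip":{"type":"number"},"force":{"type":"number"}},"required":["steps"]}

```bash
ls; mkdir -p pics; python3 - <<'E'
from plant import *
import cv2
print(read_state())
for n in ("scene","top"):
    print(calibration(n))
    cv2.imwrite(f"pics/{n}0.png",read_camera(n)[:,:,::-1])
E
```

```text
pics
{'t': 0.0, 'q': array([ 1.14660185e+00,  1.31180515e-01,  1.48928238e+00, -7.08024119e-06,
        1.52300330e+00, -8.54211788e-02]), 'dq': array([-8.73912327e-04,  5.56550946e-04,  3.54694802e-04, -4.38440440e-04,
       -7.89826716e-04,  2.84802898e-05]), 'joint_torque': array([ 1.13294365e-03, -5.59808886e+01, -4.91770577e+01,  7.70219578e-02,
        3.50658351e-02, -1.61876078e-04]), 'tool_pos': array([0.19916613, 0.56540106, 0.23457417]), 'orientation': array([ 2.56335476e+00,  1.81461178e+00, -2.53193202e-03]), 'force': array([-0.65159422,  0.14166467, -0.36926782]), 'wrist_torque': array([ 0.02473734,  0.01751258, -0.00022137]), 'opening': 0.09296214119055238}
{'fov_y': 53.22684919704555, 'cx': 329.5410483457536, 'cy': 190.7308469687946, 'xyz': array([-0.14081759, -0.91464425,  0.80250675]), 'attitude': array([-2.06437956,  0.76835458, -0.38434583])}
{'fov_y': 51.932302773415685, 'cx': 324.83692468327774, 'cy': 197.74277169709677, 'xyz': array([ 0.42264024, -0.08225284,  1.32989365]), 'attitude': array([-2.16020474,  2.18418694, -0.10311731])}
```

View pics/scene0.png

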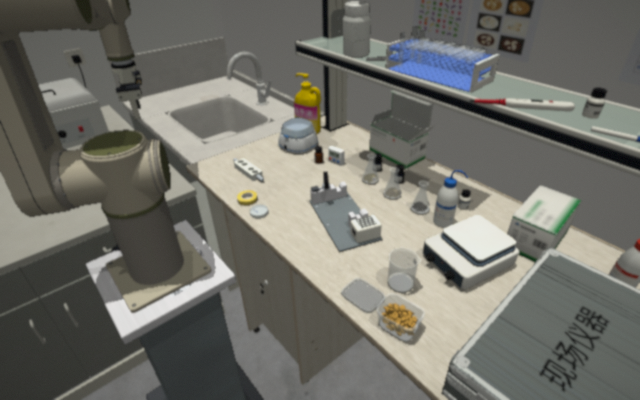

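View pics/top0.png

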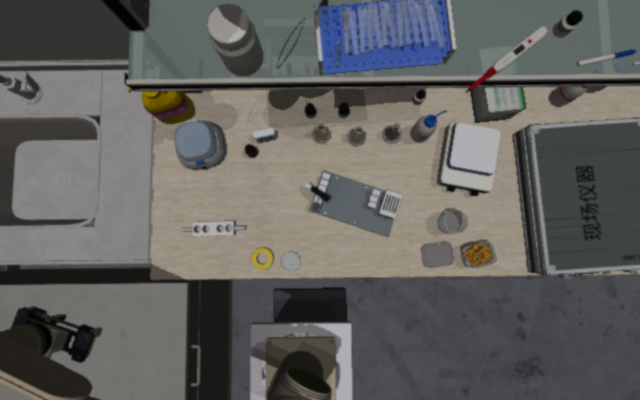

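The top view shows the bar at about (215,228) and the stand around (355,204), with the knob at its left end near (318,190) and the housing at (390,204). I'll zoom in next.

```bash
cat > h.py <<'E'
import numpy as np, cv2
from plant import *
from scipy.spatial.transform import Rotation as R
def cam(n):
    c=calibration(n); f=200/np.tan(np.radians(c["fov_y"])/2)
    return c,f,R.from_rotvec(c["attitude"]).as_matrix()
def ray(n,u,v,z):
    c,f,M=cam(n); d=M@np.array([(u-c["cx"])/f,(v-c["cy"])/f,1.])
    o=np.array(c["xyz"]); return o+d*(z-o[2])/d[2]
def proj(n,p):
    c,f,M=cam(n); q=M.T@(np.asarray(p)-c["xyz"]); return np.array([c["cx"]+f*q[0]/q[2],c["cy"]+f*q[1]/q[2]])
def tri(u1,u2):
    A=[];b=[]
    for n,u in (("scene",u1),("top",u2)):
        c,f,M=cam(n); d=M@np.array([(u[0]-c["cx"])/f,(u[1]-c["cy"])/f,1.]); d/=np.linalg.norm(d)
        P=np.eye(3)-np.outer(d,d); A.append(P); b.append(P@c["xyz"])
    x,r,_,_=np.linalg.lstsq(np.vstack(A),np.hstack(b),rcond=None); return x,np.sqrt(r)
E
python3 - <<'E'
import cv2
t=cv2.imread("pics/top0.png"); s=cv2.imread("pics/scene0.png")
def crop(im,x,y,w,h,k,n): cv2.imwrite(n,cv2.resize(im[y:y+h,x:x+w],None,fx=k,fy=k,interpolation=cv2.INTER_CUBIC))
crop(t,175,160,240,120,3.33,"pics/tc.png")
crop(t,295,165,115,75,6.9,"pics/tstand.png")
crop(s,220,140,180,120,4.4,"pics/sc.png")
E
```

```text
(no output)
```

View pics/tc.png

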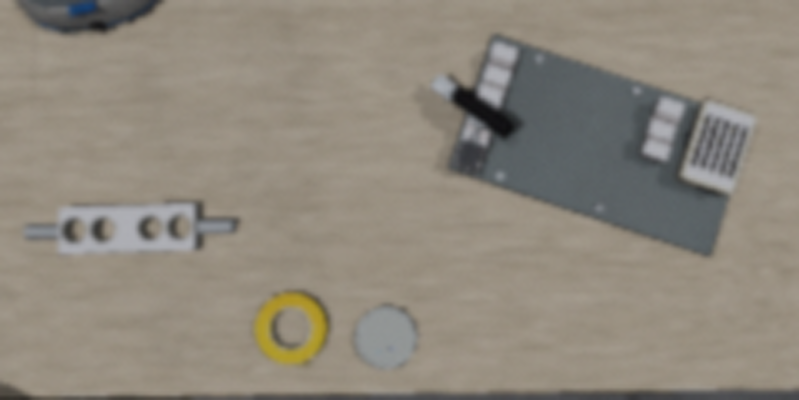

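View pics/tstand.png

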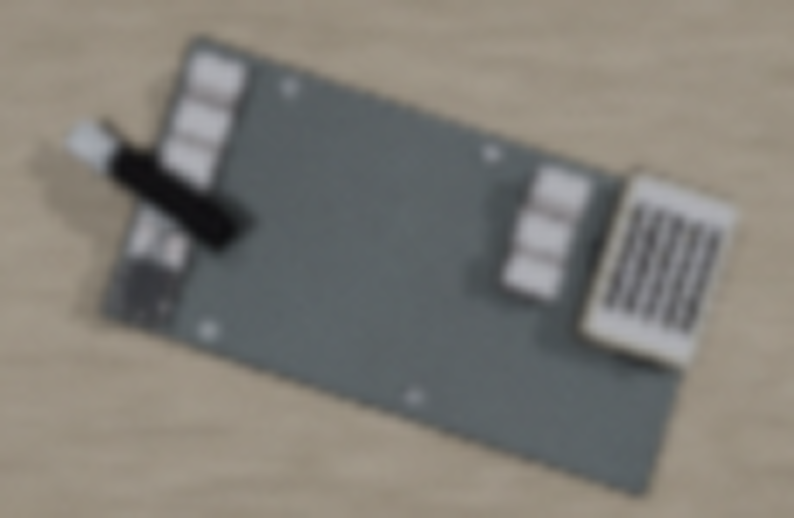

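View pics/sc.png

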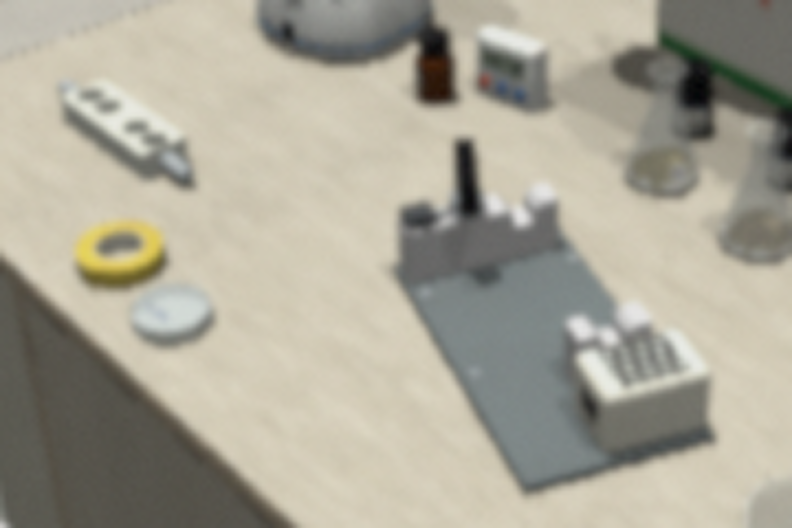

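```bash
python3 - <<'E'
from h import *
import plant
print([k for k in dir(plant) if not k.startswith('_')], getattr(plant,'nose_length',None))
t=cv2.imread("pics/top0.png"); s=cv2.imread("pics/scene0.png")
# bar body: white in top, z=.026
hsv=cv2.cvtColor(t,cv2.COLOR_BGR2HSV)
for y0,y1,x0,x1,lab in ((210,248,175,255,'bar'),(160,245,295,410,'stand')):
    sub=hsv[y0:y1,x0:x1]
    m=((sub[...,2]>165)&(sub[...,1]<38)).astype(np.uint8)
    cs,_=cv2.findContours(m,cv2.RETR_EXTERNAL,cv2.CHAIN_APPROX_NONE)
    for c in cs:
        if cv2.contourArea(c)>3:
            r=cv2.minAreaRect(c+np.array([[x0,y0]])); print(lab,r)
# plate mask
sub=t[165:240,300:410].astype(int)
m=((sub[...,2]-sub[...,0]<5)&(hsv[165:240,300:410,2]>60)).astype(np.uint8)
cs,_=cv2.findContours(m,cv2.RETR_EXTERNAL,cv2.CHAIN_APPROX_NONE)
c=max(cs,key=cv2.contourArea)+np.array([[300,165]]); r=cv2.minAreaRect(c); print('plate',r)
P=[ray('top',*p,.010) for p in cv2.boxPoints(r)]; print(np.round(P,4), [np.linalg.norm(P[i]-P[i-1]) for i in range(4)])
print(proj('top',[0,0,0]),[np.round(ray('top',u,v,.04),4) for u,v in ((295+545/6.9,165+235/6.9),(295+200/6.9,165+122/6.9))])
E
```

```text
['IKError', 'calibration', 'close_job', 'nose_length', 'read_camera', 'read_state'] 0.017
bar ((212.49658203125, 228.39073181152344), (12.368962287902832, 39.324554443359375), 88.21009063720703)
stand ((387.7000427246094, 212.89999389648438), (13.914020538330078, 2.5298216342926025), 18.434947967529297)
stand ((371.8000183105469, 204.4000244140625), (5.366563320159912, 2.683281421661377), 26.56505012512207)
stand ((373.5, 198.5), (3.0, 5.0), 90.0)
stand ((393.5344543457031, 193.91378784179688), (13.55575942993164, 2.7854299545288086), 21.801406860351562)
stand ((376.20001220703125, 191.89999389648438), (5.375871658325195, 2.8460497856140137), 18.43494987487793)
stand ((321.95001220703125, 187.64999389648438), (4.743415832519531, 2.5298221111297607), 18.434947967529297)
stand ((307.5, 185.0), (2.0, 3.0), 90.0)
stand ((323.5, 182.5), (3.0, 5.0), 90.0)
stand ((326.0, 175.5), (3.0, 4.0), 90.0)
plate ((355.0, 203.0), (82.8516616821289, 42.374515533447266), 18.434946060180664)
[[ 0.5099 -0.0308  0.01  ]
 [ 0.6403 -0.0753  0.01  ]
 [ 0.5519 -0.3282  0.01  ]
 [ 0.4232 -0.2816  0.01  ]] [np.float64(0.26543191263065047), np.float64(0.13776840517389477), np.float64(0.2679148521557361), np.float64(0.13691061430724455)]
[300.47092744 373.17560077] [array([ 0.5402, -0.2372,  0.04  ]), array([ 0.5941, -0.08  ,  0.04  ])]
```

```bash
python3 - <<'E'
from h import *
t=cv2.imread("pics/top0.png"); s=cv2.imread("pics/scene0.png")
yaw=np.radians(-19.1); ex=np.array([np.cos(yaw),np.sin(yaw),0]); ey=np.array([-np.sin(yaw),np.cos(yaw),0])
O=np.array([.567,-.159,0])
g=cv2.cvtColor(t,cv2.COLOR_BGR2GRAY).astype(np.float32)
def samp(p):
    u=proj('top',p); return cv2.getRectSubPix(g,(1,1),(float(u[0]),float(u[1])))[0,0]
for y,z in ((-.082,.056),(.082,.056)):
    print(y,[ (k,int(np.mean([samp(O+ex*k/1000+ey*(y+d)+np.array([0,0,z])) for d in (-.006,-.003,0,.003,.006)]))) for k in range(-60,66,2)])
for x in (22,0,-22):
    print('along y at x',x,[ (k,int(samp(O+ex*x/1000+ey*k/1000+np.array([0,0,.056 if x else .04])))) for k in list(range(-110,-58,3))+list(range(60,110,3))])
E
```

```text
-0.082 [(-60, 96), (-58, 96), (-56, 96), (-54, 96), (-52, 95), (-50, 95), (-48, 94), (-46, 93), (-44, 93), (-42, 92), (-40, 91), (-38, 88), (-36, 83), (-34, 77), (-32, 76), (-30, 87), (-28, 111), (-26, 140), (-24, 160), (-22, 169), (-20, 171), (-18, 169), (-16, 165), (-14, 156), (-12, 146), (-10, 142), (-8, 149), (-6, 159), (-4, 166), (-2, 169), (0, 169), (2, 166), (4, 160), (6, 149), (8, 137), (10, 133), (12, 139), (14, 148), (16, 158), (18, 166), (20, 170), (22, 171), (24, 169), (26, 162), (28, 148), (30, 130), (32, 116), (34, 114), (36, 124), (38, 136), (40, 144), (42, 147), (44, 147), (46, 147), (48, 147), (50, 148), (52, 149), (54, 150), (56, 150), (58, 149), (60, 148), (62, 147), (64, 146)]
0.082 [(-60, 138), (-58, 136), (-56, 128), (-54, 119), (-52, 105), (-50, 91), (-48, 71), (-46, 48), (-44, 29), (-42, 20), (-40, 18), (-38, 18), (-36, 19), (-34, 25), (-32, 40), (-30, 65), (-28, 96), (-26, 127), (-24, 151), (-22, 164), (-20, 168), (-18, 167), (-16, 163), (-14, 155), (-12, 146), (-10, 144), (-8, 150), (-6, 161), (-4, 169), (-2, 171), (0, 171), (2, 168), (4, 161), (6, 148), (8,
[... 855 characters left out ...]
83, 173), (-80, 173), (-77, 173), (-74, 170), (-71, 155), (-68, 122), (-65, 88), (-62, 76), (-59, 78), (60, 91), (63, 89), (66, 87), (69, 93), (72, 120), (75, 153), (78, 170), (81, 173), (84, 173), (87, 173), (90, 172), (93, 163), (96, 137), (99, 109), (102, 106), (105, 119), (108, 129)]
along y at x -22 [(-110, 135), (-107, 101), (-104, 69), (-101, 72), (-98, 78), (-95, 95), (-92, 126), (-89, 156), (-86, 167), (-83, 170), (-80, 171), (-77, 170), (-74, 167), (-71, 157), (-68, 126), (-65, 82), (-62, 74), (-59, 78), (60, 89), (63, 87), (66, 78), (69, 78), (72, 113), (75, 150), (78, 166), (81, 167), (84, 164), (87, 162), (90, 157), (93, 137), (96, 98), (99, 59), (102, 54), (105, 63), (108, 69)]
```

```bash
python3 - <<'E'
from h import *
t=cv2.imread("pics/top0.png")
hsv=cv2.cvtColor(t,cv2.COLOR_BGR2HSV)
sub=hsv[210:248,175:255]
m=((sub[...,2]>155)&(sub[...,1]<38)).astype(np.uint8)
cs,_=cv2.findContours(m,cv2.RETR_EXTERNAL,cv2.CHAIN_APPROX_NONE)
c=max(cs,key=cv2.contourArea)+np.array([[175,210]])
r=cv2.minAreaRect(c);print(r)
P=np.array([ray('top',*p,.026) for p in cv2.boxPoints(r)]);print(np.round(P,4),P.mean(0),[np.linalg.norm(P[i]-P[i-1]) for i in range(4)])
# brightness profile centroid rows
g=cv2.cvtColor(t,cv2.COLOR_BGR2GRAY).astype(np.float32)
O=P.mean(0)
def samp(p):
    u=proj('top',p); return cv2.getRectSubPix(g,(1,1),(float(u[0]),float(u[1])))[0,0]
for y in (-85,-75,-60,-10,0,10,60,75,85):
    z=.026 if abs(y)<65 else .014
    print(y,[(k,int(samp([O[0]+k/1000,O[1]+y/1000,z]))) for k in range(-32,33,3)])
print('y prof',[(k,int(samp([O[0]+.017,O[1]+k/1000,.026]))) for k in list(range(-80,-50,3))+list(range(50,80,3))])
E
```

```text
((211.5, 229.5), (15.0, 41.0), 90.0)
[[0.4749 0.3432 0.026 ]
 [0.4734 0.2131 0.026 ]
 [0.426  0.2126 0.026 ]
 [0.4275 0.3423 0.026 ]] [0.45044916 0.27782759 0.026     ] [np.float64(0.04739735416244748), np.float64(0.13011264821602775), np.float64(0.04738035166141829), np.float64(0.12966160980574562)]
-85 [(-32, 143), (-29, 144), (-26, 146), (-23, 147), (-20, 148), (-17, 148), (-14, 148), (-11, 147), (-8, 144), (-5, 138), (-2, 129), (1, 127), (4, 139), (7, 137), (10, 116), (13, 110), (16, 132), (19, 145), (22, 143), (25, 141), (28, 139), (31, 139)]
-75 [(-32, 140), (-29, 142), (-26, 143), (-23, 144), (-20, 144), (-17, 138), (-14, 129), (-11, 121), (-8, 116), (-5, 114), (-2, 114), (1, 123), (4, 139), (7, 137), (10, 115), (13, 100), (16, 110), (19, 120), (22, 121), (25, 121), (28, 124), (31, 130)]
-60 [(-32, 141), (-29, 139), (-26, 140), (-23, 143), (-20, 149), (-17, 159), (-14, 169), (-11, 170), (-8, 163), (-5, 149), (-2, 143), (1, 139), (4, 138), (7, 138), (10, 140), (13, 146), (16, 156), (19, 165), (22, 169), (25, 157), (28, 133), (31, 127)]
-10 [(-32, 141), (-29, 141), (-26, 139), (
[... 999 characters left out ...]
), (-23, 142), (-20, 138), (-17, 141), (-14, 144), (-11, 143), (-8, 135), (-5, 121), (-2, 122), (1, 132), (4, 131), (7, 121), (10, 124), (13, 141), (16, 147), (19, 145), (22, 143), (25, 143), (28, 143), (31, 143)]
85 [(-32, 143), (-29, 143), (-26, 143), (-23, 141), (-20, 140), (-17, 141), (-14, 144), (-11, 143), (-8, 135), (-5, 121), (-2, 121), (1, 133), (4, 132), (7, 121), (10, 124), (13, 142), (16, 148), (19, 145), (22, 143), (25, 141), (28, 142), (31, 145)]
y prof [(-80, 133), (-77, 110), (-74, 78), (-71, 79), (-68, 123), (-65, 160), (-62, 165), (-59, 156), (-56, 145), (-53, 137), (50, 156), (53, 162), (56, 169), (59, 167), (62, 158), (65, 149), (68, 147), (71, 146), (74, 147), (77, 146)]
```

Request:
carry_out([
  {"xyz":[2.55,-2.9,-1.2],"rot":[0,0,-7]},
  {"xyz":[5.1,-5.8,-2.4],"rot":[0,0,-14]},
  {"xyz":[7.65,-8.7,-3.6],"rot":[0,0,-21]},
  {"xyz":[10.2,-11.6,-4.8],"rot":[0,0,-28]},
  {"xyz":[12.75,-14.5,-6],"rot":[0,0,-35]},
  {"xyz":[15.3,-17.4,-7.2],"rot":[0,0,-42]},
  {"xyz":[17.85,-20.3,-8.4],"rot":[0,0,-49]},
  {"xyz":[20.4,-23.2,-9.6],"rot":[0,0,-56]},
  {"xyz":[22.95,-26.1,-10.8],"rot":[0,0,-63]},
  {"xyz":[25.5,-29.0,-12],"rot":[0,0,-69.7]},
], grip=1, force=30)

```text
t: 1.1
tool_pos: [0.4549, 0.2744, 0.1148]
orientation: [3.141, 0.017, -0.001]
force: [0.2, 0.3, 0.6]
opening: 0.0929
```

Request:
carry_out([
  {"xyz":[0,0,0],"rot":[0,0,0]},
  {"xyz":[0,0,0],"rot":[0,0,0]},
])

```text
t: 1.3
tool_pos: [0.4542, 0.2751, 0.1149]
orientation: [3.141, 0.023, -0.003]
force: [-0.5, 0.8, 0.5]
opening: 0.0929
```

```bash
python3 - <<'E'
from h import *
s=read_state(); print(s['t'],s['tool_pos'],s['force'],R.from_rotvec(s['orientation']).as_matrix()[:,[0,2]].T)
im=read_camera('top')[:,:,::-1]; im2=read_camera('scene')[:,:,::-1]
a=cv2.resize(im[180:280,150:290],None,fx=4,fy=4,interpolation=cv2.INTER_CUBIC)
cv2.imwrite('pics/g1.png',a); cv2.imwrite('pics/g1s.png',cv2.resize(im2[80:230,180:330],None,fx=4,fy=4,interpolation=cv2.INTER_CUBIC))
E
```

```text
1.3 [0.45419738 0.27513712 0.11494794] [-0.45133821  0.82294462  0.4772203 ] [[ 9.99892265e-01  1.45861072e-02 -1.64452959e-03]
 [-1.63876174e-03 -4.07377813e-04 -9.99998574e-01]]
```

View pics/g1.png

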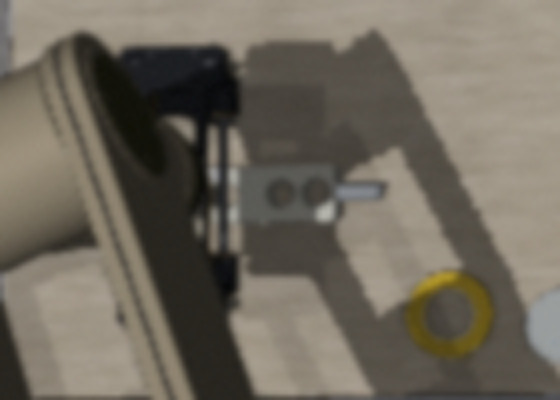

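View pics/g1s.png

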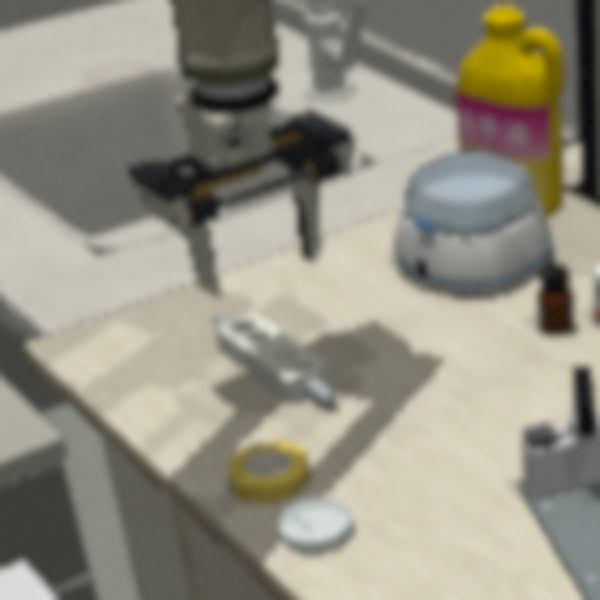

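The jaws straddle the bar and are lined up with its middle, so I'm going down and gripping.

Request:
carry_out([
  {"xyz":[0,0.05,-2],"rot":[0,0,0]},
  {"xyz":[0,0.1,-4],"rot":[0,0,0]},
  {"xyz":[0,0.1,-6],"rot":[0,0,0]},
  {"xyz":[0,0.1,-7.5],"rot":[0,0,0]},
  {"xyz":[0,0.1,-8.7],"rot":[0,0,0]},
  {"xyz":[0,0.1,-9.3],"rot":[0,0,0]},
  {"xyz":[0,0.1,-9.3],"rot":[0,0,0]},
  {"xyz":[0,0.1,-9.3],"rot":[0,0,0]},
])

```text
t: 2.2
tool_pos: [0.4548, 0.2772, 0.0233]
orientation: [-3.141, -0.025, -0.001]
force: [-0.3, -0.9, -0.6]
opening: 0.093
```

Request:
carry_out([
  {"xyz":[0,0,0],"rot":[0,0,0]},
  {"xyz":[0,0,0],"rot":[0,0,0]},
  {"xyz":[0,0,0],"rot":[0,0,0]},
  {"xyz":[0,0,0],"rot":[0,0,0]},
  {"xyz":[0,0,0],"rot":[0,0,0]},
  {"xyz":[0,0,0],"rot":[0,0,0]},
  {"xyz":[0,0,0],"rot":[0,0,0]},
  {"xyz":[0,0,0],"rot":[0,0,0]},
], grip=0, force=30)

```text
t: 3.0
tool_pos: [0.4541, 0.2769, 0.0226]
orientation: [3.141, 0.024, -0.001]
force: [-1.7, -0.3, 1.3]
opening: 0.0436
```

Request:
carry_out([
  {"xyz":[0,0,2],"rot":[0,0,0]},
  {"xyz":[0,0,5],"rot":[0,0,0]},
  {"xyz":[0,0,9],"rot":[0,0,0]},
  {"xyz":[0,0,12.5],"rot":[0,0,0]},
  {"xyz":[0,0,15],"rot":[0,0,0]},
  {"xyz":[0,0,15],"rot":[0,0,0]},
])

```text
t: 3.6
tool_pos: [0.4568, 0.278, 0.1771]
orientation: [-3.138, -0.024, -0.011]
force: [0.7, 0.8, -2.1]
opening: 0.0439
```

Request:
carry_out([
  {"xyz":[0.5,-2,0],"rot":[0,0,-1]},
  {"xyz":[1.5,-6,0],"rot":[0,0,-3]},
  {"xyz":[2.6,-10,0],"rot":[0,0,-5]},
  {"xyz":[3.7,-14,0],"rot":[0,0,-7]},
  {"xyz":[4.7,-18,0],"rot":[0,0,-8.5]},
  {"xyz":[5.7,-22,0],"rot":[0,0,-10]},
  {"xyz":[6.7,-26,0],"rot":[0,0,-12]},
  {"xyz":[7.8,-30,0],"rot":[0,0,-14]},
  {"xyz":[8.8,-34,0],"rot":[0,0,-16]},
  {"xyz":[9.8,-37.5,0],"rot":[0,0,-18]},
])

```text
t: 4.6
tool_pos: [0.5516, -0.1, 0.1703]
orientation: [-3.106, 0.471, 0.004]
force: [-0.2, 1.3, -2.0]
opening: 0.0438
```

Request:
carry_out([
  {"xyz":[0.8,-3,0],"rot":[0,0,-1]},
  {"xyz":[1.3,-5,0],"rot":[0,0,-1.8]},
  {"xyz":[1.5,-5.95,0],"rot":[0,0,-2]},
  {"xyz":[1.5,-5.95,0],"rot":[0,0,-2]},
  {"xyz":[1.5,-5.95,0],"rot":[0,0,-2]},
  {"xyz":[1.5,-5.95,0],"rot":[0,0,-2]},
])

```text
t: 5.2
tool_pos: [0.5673, -0.1562, 0.1726]
orientation: [-3.098, 0.519, 0.0]
force: [-0.1, 0.6, -2.6]
opening: 0.0436
```

```bash
python3 - <<'E'
from h import *
s=read_state(); print(s['t'],s['tool_pos'],s['force'],s['opening'],R.from_rotvec(s['orientation']).as_matrix()[:,[0,2]].T)
im=read_camera('top')[:,:,::-1]; im2=read_camera('scene')[:,:,::-1]
cv2.imwrite('pics/p1t.png',im);cv2.imwrite('pics/p1sf.png',im2)
cv2.imwrite('pics/p1.png',cv2.resize(im[150:250,280:420],None,fx=5,fy=5,interpolation=cv2.INTER_CUBIC)); cv2.imwrite('pics/p1s.png',cv2.resize(im2[120:260,270:420],None,fx=4,fy=4,interpolation=cv2.INTER_CUBIC))
E
```

```text
5.2 [ 0.56731921 -0.15616973  0.17257159] [-0.05406637  0.5575197  -2.62486843] 0.043620994642360224 [[ 9.45428439e-01 -3.25829693e-01 -2.79043908e-04]
 [-1.47026833e-04  4.29796711e-04 -9.99999897e-01]]
```

View pics/p1.png

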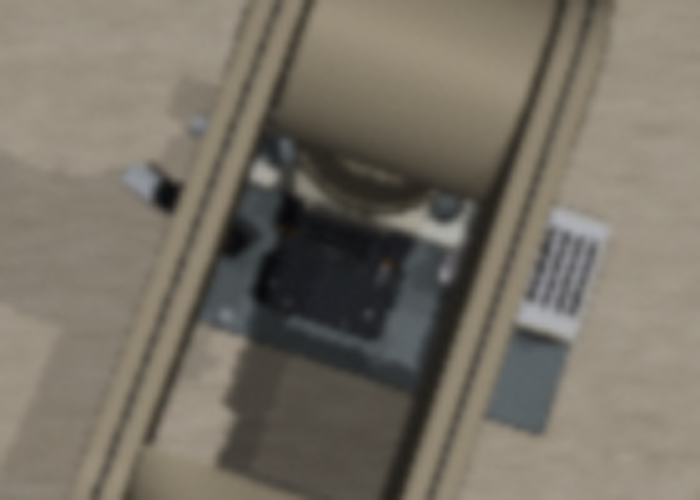

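View pics/p1s.png

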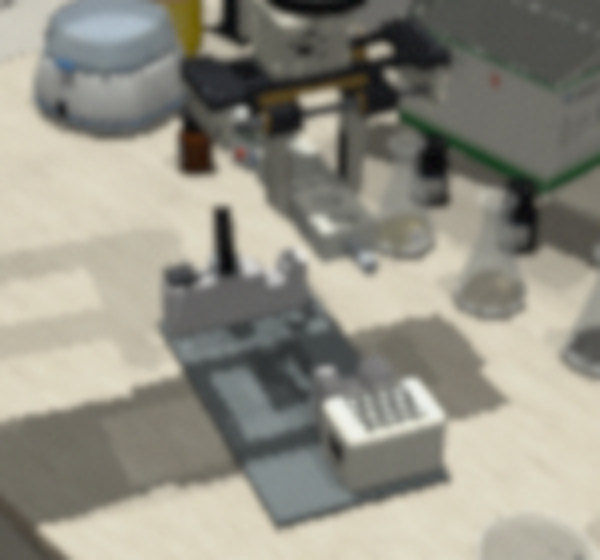

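```bash
python3 - <<'E'
from h import *
yaw=np.radians(-19.0); ex=np.array([np.cos(yaw),np.sin(yaw),0]); ey=np.array([-np.sin(yaw),np.cos(yaw),0])
C=np.array([.5673,-.1562,.163])-ey*.001
for d in (-.1,-.082,.082,.1): print(d,proj('scene',C+ey*d),proj('top',C+ey*d))
im=cv2.imread('pics/p1sf.png'); cv2.imwrite('pics/z1.png',cv2.resize(im[150:200,330:390],None,fx=12,fy=12,interpolation=cv2.INTER_CUBIC))
im=cv2.imread('pics/p1t.png'); cv2.imwrite('pics/z2.png',cv2.resize(im[160:200,300:350],None,fx=14,fy=14,interpolation=cv2.INTER_CUBIC))
E
```

```text
-0.1 [362.15534398 186.48895396] [384.21088709 197.06056556]
-0.082 [359.48676137 183.25917175] [378.20072139 195.08407771]
0.082 [337.8323983  157.05092307] [323.7042179  177.16249577]
0.1 [335.71287639 154.48566834] [317.75158447 175.20492783]
```

View pics/z1.png

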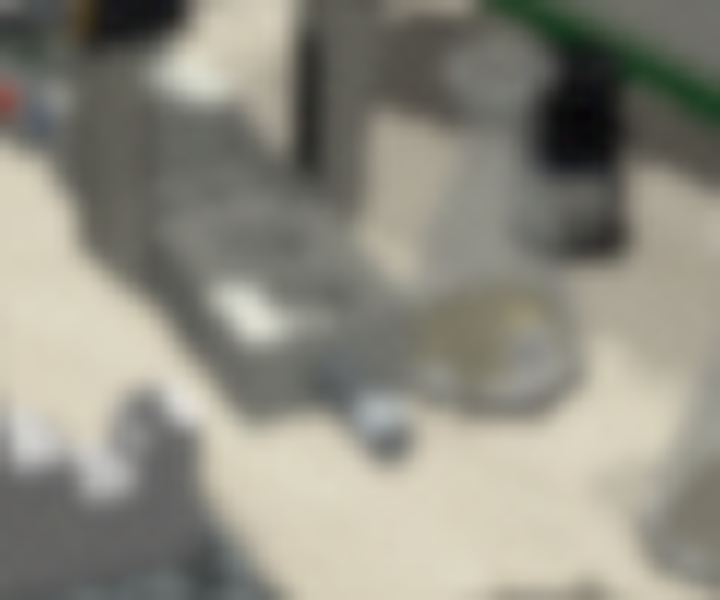

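View pics/z2.png

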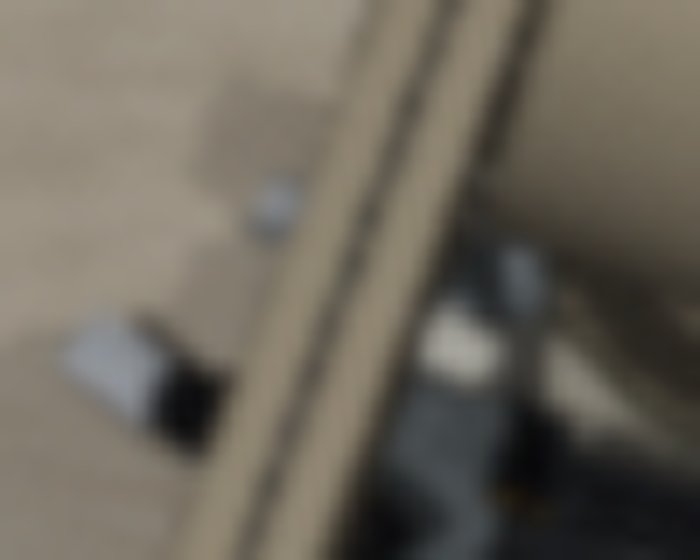

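The stub ends appear within 1 px of where I predicted them in both views, so the bar is over the slots. Lowering now.

Request:
carry_out([
  {"xyz":[0,-0.05,-1.5],"rot":[0,0,0]},
  {"xyz":[0,-0.1,-3],"rot":[0,0,0]},
  {"xyz":[0,-0.1,-4.5],"rot":[0,0,0]},
  {"xyz":[0,-0.1,-6],"rot":[0,0,0]},
  {"xyz":[0,-0.1,-7.2],"rot":[0,0,0]},
  {"xyz":[0,-0.1,-8.2],"rot":[0,0,0]},
  {"xyz":[0,-0.1,-9],"rot":[0,0,0]},
  {"xyz":[0,-0.1,-9.4],"rot":[0,0,0]},
  {"xyz":[0,-0.1,-9.4],"rot":[0,0,0]},
  {"xyz":[0,-0.1,-9.4],"rot":[0,0,0]},
])

```text
t: 6.3
tool_pos: [0.5678, -0.1588, 0.0792]
orientation: [3.098, -0.522, 0.001]
force: [1.1, 0.5, -2.0]
opening: 0.0438
```

```bash
python3 - <<'E'
from h import *
s=read_state(); print(s['t'],s['tool_pos'],s['force'],s['wrist_torque'],s['opening'])
im2=read_camera('scene')[:,:,::-1]
cv2.imwrite('pics/p2s.png',cv2.resize(im2[140:260,280:400],None,fx=5,fy=5,interpolation=cv2.INTER_CUBIC))
E
```

```text
6.3 [ 0.56777508 -0.15877202  0.07919184] [ 1.14851056  0.45206354 -1.99891625] [-0.05139433  0.11885691 -0.04303134] 0.043845618314791925
```

View pics/p2s.png

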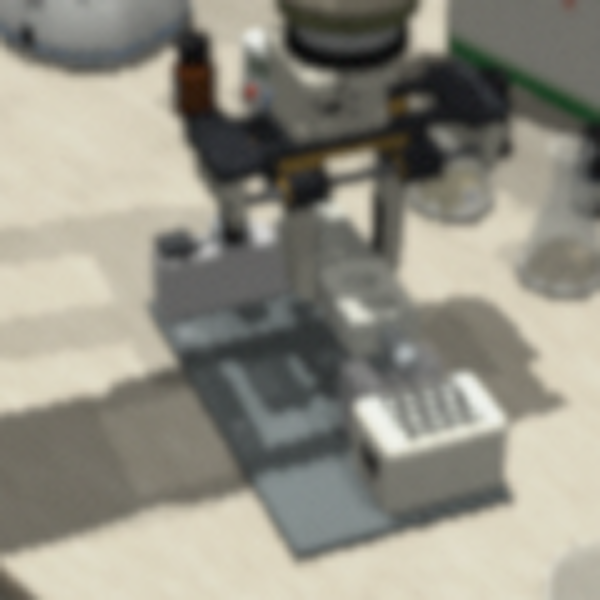

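Request:
carry_out([
  {"xyz":[0,0,-0.3],"rot":[0,0,0]},
  {"xyz":[0,0,-0.6],"rot":[0,0,0]},
  {"xyz":[0,0,-0.9],"rot":[0,0,0]},
  {"xyz":[0,0,-1.2],"rot":[0,0,0]},
  {"xyz":[0,0,-1.5],"rot":[0,0,0]},
  {"xyz":[0,0,-1.8],"rot":[0,0,0]},
  {"xyz":[0,0,-1.8],"rot":[0,0,0]},
  {"xyz":[0,0,-1.8],"rot":[0,0,0]},
])

```text
t: 7.15
tool_pos: [0.5667, -0.1584, 0.06]
orientation: [-3.098, 0.521, 0.002]
force: [-2.7, 0.9, -3.5]
opening: 0.0435
```

Request:
carry_out([
  {"xyz":[0,0,-0.1],"rot":[0,0,0]},
  {"xyz":[0,0,-0.2],"rot":[0,0,0]},
  {"xyz":[0,0,-0.3],"rot":[0,0,0]},
  {"xyz":[0,0,-0.3],"rot":[0,0,0]},
])

```text
t: 7.55
tool_pos: [0.5667, -0.1583, 0.0574]
orientation: [-3.098, 0.521, 0.002]
force: [-4.7, 1.5, 0.7]
opening: 0.0437
```

Request:
carry_out([
  {"xyz":[0,0,-0.1],"rot":[0,0,0]},
  {"xyz":[0,0,-0.2],"rot":[0,0,0]},
  {"xyz":[0,0,-0.2],"rot":[0,0,0]},
])

```text
t: 7.85
tool_pos: [0.5668, -0.1583, 0.0565]
orientation: [-3.098, 0.521, 0.003]
force: [-9.0, 3.0, 8.6]
opening: 0.0434
```

Request:
carry_out([
  {"xyz":[-0.1,0.03,0.1],"rot":[0,0,0]},
  {"xyz":[-0.1,0.03,0.1],"rot":[0,0,0]},
  {"xyz":[-0.1,0.03,0.1],"rot":[0,0,0]},
])

```text
t: 8.15
tool_pos: [0.5667, -0.1584, 0.0568]
orientation: [3.098, -0.522, 0.001]
force: [-1.7, 1.0, -0.6]
opening: 0.0434
```

```bash
python3 - <<'E'
from h import *
s=read_state(); print(s['t'],s['tool_pos'],s['force'],s['wrist_torque'],s['opening'])
im2=read_camera('scene')[:,:,::-1];im=read_camera('top')[:,:,::-1]
cv2.imwrite('pics/p3s.png',cv2.resize(im2[160:240,310:390],None,fx=7,fy=7,interpolation=cv2.INTER_CUBIC))
cv2.imwrite('pics/p3t.png',cv2.resize(im[160:230,290:400],None,fx=7,fy=7,interpolation=cv2.INTER_CUBIC))
E
```

```text
8.15 [ 0.56666208 -0.15837913  0.05682015] [-1.66649187  1.03861092 -0.6101541 ] [-0.01111326  0.25249907  0.00512217] 0.04338221992244325
```

View pics/p3s.png

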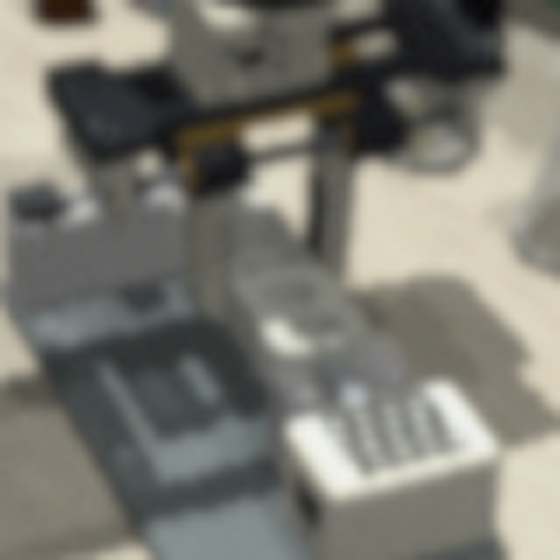

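View pics/p3t.png

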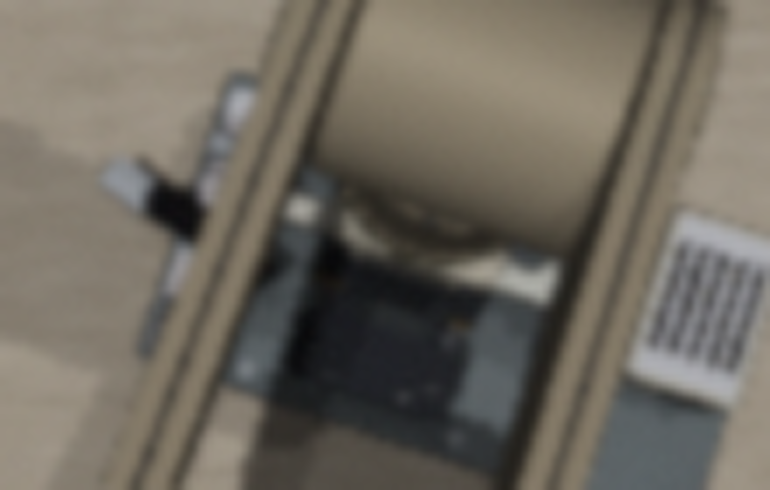

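Request:
carry_out([
  {"xyz":[0,0,0],"rot":[0,0,0]},
  {"xyz":[0,0,0],"rot":[0,0,0]},
  {"xyz":[0,0,0],"rot":[0,0,0]},
  {"xyz":[0,0,0],"rot":[0,0,0]},
  {"xyz":[0,0,0],"rot":[0,0,0]},
  {"xyz":[0,0,1],"rot":[0,0,0]},
  {"xyz":[0,0,3],"rot":[0,0,0]},
  {"xyz":[0,0,6],"rot":[0,0,0]},
  {"xyz":[0,0,10],"rot":[0,0,0]},
  {"xyz":[0,0,13],"rot":[0,0,0]},
], grip=0.75)

```text
t: 9.25
tool_pos: [0.5669, -0.1585, 0.19]
orientation: [3.098, -0.521, 0.004]
force: [1.5, 0.6, -0.4]
opening: 0.0703
```

Request:
carry_out([
  {"xyz":[-3,-4,1],"rot":[0,0,0]},
  {"xyz":[-6,-8,2],"rot":[0,0,0]},
  {"xyz":[-9,-12,2],"rot":[0,0,0]},
  {"xyz":[-12,-16,2],"rot":[0,0,0]},
  {"xyz":[-12,-16,2],"rot":[0,0,0]},
])

```text
t: 9.75
tool_pos: [0.4432, -0.3227, 0.2078]
orientation: [3.094, -0.53, 0.0]
force: [-0.3, -0.5, -0.4]
opening: 0.0701
```

```bash
python3 - <<'E'
from h import *
s=read_state(); print(s['t'],s['tool_pos'],s['force'],s['opening'])
im2=read_camera('scene')[:,:,::-1];im=read_camera('top')[:,:,::-1]
cv2.imwrite('pics/p4tf.png',im);cv2.imwrite('pics/p4sf.png',im2)
cv2.imwrite('pics/p4s.png',cv2.resize(im2[160:240,310:390],None,fx=7,fy=7,interpolation=cv2.INTER_CUBIC))
cv2.imwrite('pics/p4t.png',cv2.resize(im[160:240,290:405],None,fx=6.9,fy=6.9,interpolation=cv2.INTER_CUBIC))
E
```

```text
9.75 [ 0.44317174 -0.32272612  0.20784498] [-0.27007557 -0.54805728 -0.35220811] 0.07010547104779939
```

View pics/p4s.png

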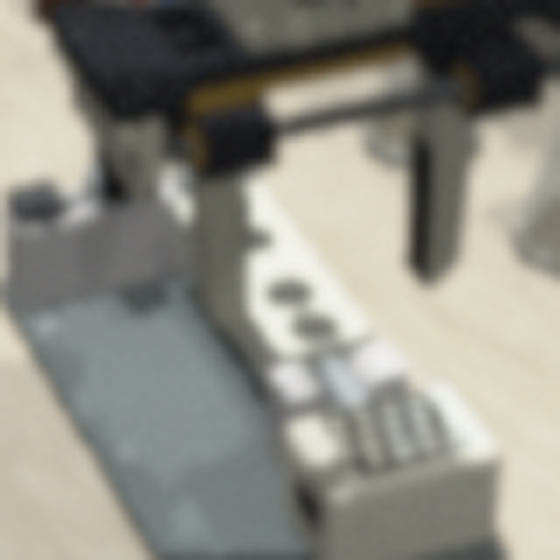

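View pics/p4t.png

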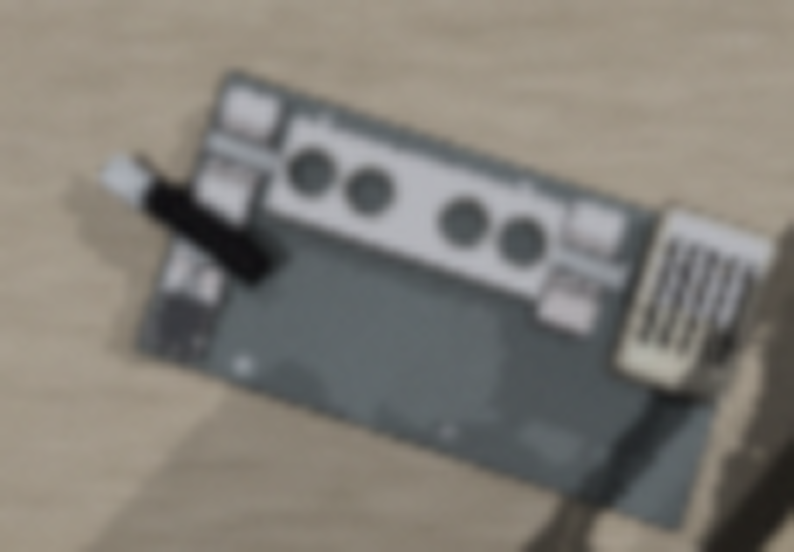

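The bar sits in both slots, at zoomed (245,150) and (590,270). Next I'll measure the knob's black bar.

```bash
python3 - <<'E'
from h import *
t=cv2.imread("pics/p4tf.png")
yaw=np.radians(-19.1); ex=np.array([np.cos(yaw),np.sin(yaw),0]); ey=np.array([-np.sin(yaw),np.cos(yaw),0])
O=np.array([.5675,-.1575,0]); print('pred axis',O-ex*.042+ey*.082)
g=cv2.cvtColor(t,cv2.COLOR_BGR2GRAY)[160:215,295:340]
m=(g<45).astype(np.uint8); n,l,st,ce=cv2.connectedComponentsWithStats(m); i=1+np.argmax(st[1:,4]); print(st[i],ce[i])
cs,_=cv2.findContours((l==i).astype(np.uint8),cv2.RETR_EXTERNAL,cv2.CHAIN_APPROX_NONE)
r=cv2.minAreaRect(cs[0]+np.array([[295,160]])); print(r)
B=np.array([ray('top',*p,.102) for p in cv2.boxPoints(r)]); print(np.round(B,4),B.mean(0))
e=[(np.linalg.norm(B[k]-B[k-1]),np.degrees(np.arctan2(*(B[k]-B[k-1])[[1,0]]))) for k in range(4)];print(e)
ys,xs=np.nonzero(l==i); P=np.array([ray('top',x+295,y+160,.102)[:2] for x,y in zip(xs,ys)])
c=P.mean(0); w,v=np.linalg.eigh(np.cov((P-c).T)); print(c,np.degrees(np.arctan2(v[1,1],v[0,1])),np.sqrt(12*w))
print('tip',ray('top',290+108/6.9,160+168/6.9,.063))
E
```

```text
pred axis [ 0.55464401 -0.06627104  0.        ]
[ 17  27  18  14 106] [25.78301887 33.61320755]
((320.3536682128906, 192.68292236328125), (20.14641571044922, 6.559298038482666), 38.65980911254883)
[[ 0.5672 -0.0392  0.102 ]
 [ 0.5826 -0.0516  0.102 ]
 [ 0.544  -0.0986  0.102 ]
 [ 0.5287 -0.0861  0.102 ]] [ 0.55564802 -0.06886336  0.102     ]
[(np.float64(0.060719009920126625), np.float64(50.59748456467505)), (np.float64(0.019812944408882836), np.float64(-38.99099277906344)), (np.float64(0.060791307461051554), np.float64(-129.4580891545755)), (np.float64(0.01975359333779509), np.float64(140.80062270832698))]
[ 0.55279664 -0.07014699] 54.92649999355866 [0.0169059 0.0612704]
tip [ 0.58640641 -0.02302689  0.063     ]
```

Request:
carry_out([
  {"xyz":[1.2,2.6,0],"rot":[0,0,-2]},
  {"xyz":[2.8,6.4,0],"rot":[0,0,-5]},
  {"xyz":[4.5,10.2,0],"rot":[0,0,-8]},
  {"xyz":[6.2,14,0],"rot":[0,0,-11]},
  {"xyz":[7.8,17.8,0],"rot":[0,0,-14]},
  {"xyz":[9.5,21.6,0],"rot":[0,0,-16]},
  {"xyz":[10.7,24.4,-1],"rot":[0,0,-17.4]},
  {"xyz":[11.15,25.5,-3],"rot":[0,0,-17.4]},
  {"xyz":[11.15,25.5,-5],"rot":[0,0,-17.4]},
  {"xyz":[11.15,25.5,-5],"rot":[0,0,-17.4]},
], grip=0.6, force=50)

```text
t: 10.85
tool_pos: [0.5562, -0.0603, 0.1535]
orientation: [2.985, -0.979, -0.009]
force: [-0.4, -0.8, -1.1]
opening: 0.0554
```

Request:
carry_out([
  {"xyz":[0,0,0],"rot":[0,0,0]},
  {"xyz":[0,0,0],"rot":[0,0,0]},
])

```text
t: 11.05
tool_pos: [0.5587, -0.0631, 0.1582]
orientation: [-2.983, 0.984, -0.003]
force: [-0.1, -0.2, 0.1]
opening: 0.0559
```

```bash
python3 - <<'E'
from h import *
s=read_state(); M=R.from_rotvec(s['orientation']).as_matrix(); print(s['t'],s['tool_pos'],s['force'],s['opening'],np.degrees(np.arctan2(M[1,0],M[0,0])))
im2=read_camera('scene')[:,:,::-1];im=read_camera('top')[:,:,::-1]
cv2.imwrite('pics/k1s.png',cv2.resize(im2[130:230,270:370],None,fx=6,fy=6,interpolation=cv2.INTER_CUBIC))
cv2.imwrite('pics/k1t.png',cv2.resize(im[150:230,280:380],None,fx=6,fy=6,interpolation=cv2.INTER_CUBIC))
E
```

```text
11.05 [ 0.55868538 -0.06305032  0.15818109] [-0.14776682 -0.20258073  0.06857948] 0.05591861288231421 -36.49252382468458
```

View pics/k1s.png

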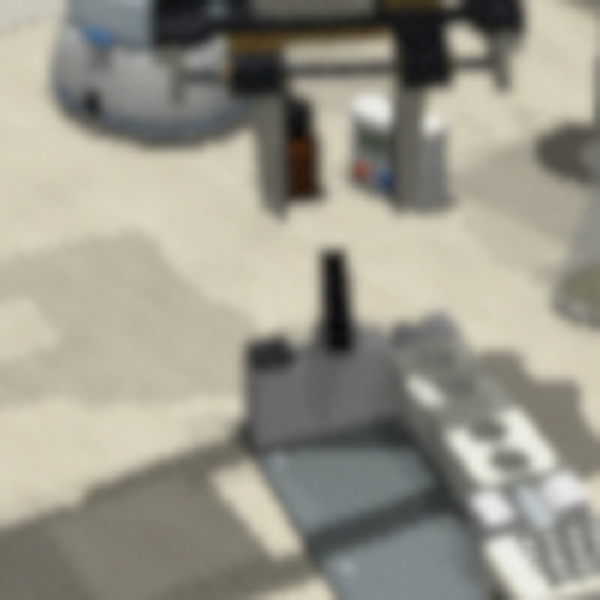

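View pics/k1t.png

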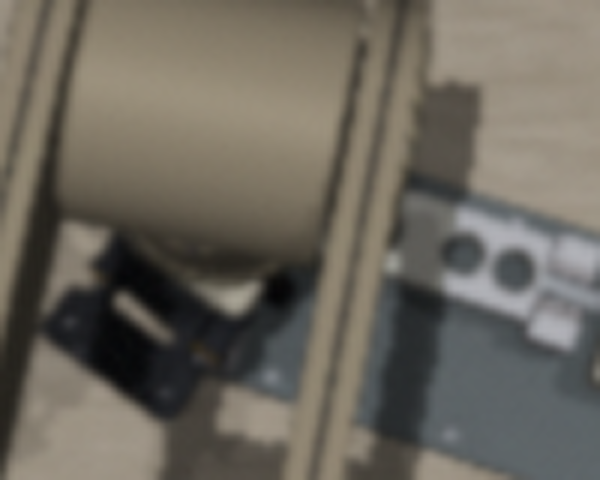

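The knob bar (zoomed scene 335,300) is between the jaws. I'm correcting by -4 mm in x and y, then going down to grip it.

Request:
carry_out([
  {"xyz":[-0.4,-0.4,-0.5],"rot":[0,0,0]},
  {"xyz":[-0.4,-0.4,-2],"rot":[0,0,0]},
  {"xyz":[-0.4,-0.4,-3.5],"rot":[0,0,0]},
  {"xyz":[-0.4,-0.4,-5],"rot":[0,0,0]},
  {"xyz":[-0.4,-0.4,-6.2],"rot":[0,0,0]},
  {"xyz":[-0.4,-0.4,-6.8],"rot":[0,0,0]},
  {"xyz":[-0.4,-0.4,-6.8],"rot":[0,0,0]},
  {"xyz":[-0.4,-0.4,-6.8],"rot":[0,0,0]},
])

```text
t: 11.95
tool_pos: [0.5541, -0.0673, 0.0888]
orientation: [-2.984, 0.984, -0.0]
force: [0.9, -0.3, 0.7]
opening: 0.0557
```

Request:
carry_out([
  {"xyz":[0,0,0],"rot":[0,0,0]},
  {"xyz":[0,0,0],"rot":[0,0,0]},
  {"xyz":[0,0,0],"rot":[0,0,0]},
  {"xyz":[0,0,0],"rot":[0,0,0]},
  {"xyz":[0,0,0],"rot":[0,0,0]},
  {"xyz":[0,0,0],"rot":[0,0,0]},
  {"xyz":[0,0,0],"rot":[0,0,0]},
], grip=0, force=50)

```text
t: 12.65
tool_pos: [0.5525, -0.0662, 0.0886]
orientation: [-2.983, 0.983, 0.006]
force: [-8.8, 4.3, 7.5]
opening: 0.0155
```

```bash
python3 - <<'E'
from h import *
s=read_state(); M=R.from_rotvec(s['orientation']).as_matrix(); print(s['t'],s['tool_pos'],s['force'],s['wrist_torque'],s['opening'],np.degrees(np.arctan2(M[1,0],M[0,0])),s['q'])
E
```

```text
12.65 [ 0.55253123 -0.06623723  0.08863447] [-8.83600856  4.34414093  7.52383854] [ 0.86381195  1.5200747  -0.03267651] 0.015477085319583406 -36.4943026862282 [-2.12137759e-01  1.36969831e-01  1.75798133e+00  1.12012175e-03
  1.25015169e+00  4.24452208e-01]
```

Request:
carry_out([
  {"xyz":[-0.12,0.08,0.05],"rot":[0,0,0]},
  {"xyz":[-0.24,0.16,0.05],"rot":[0,0,0]},
  {"xyz":[-0.24,0.16,0.05],"rot":[0,0,0]},
])

```text
t: 12.95
tool_pos: [0.5522, -0.0661, 0.0888]
orientation: [2.983, -0.984, 0.003]
force: [7.2, -1.5, -8.4]
opening: 0.0155
```

Request:
carry_out([
  {"xyz":[0.12,-0.07,-0.03],"rot":[0,0,0]},
  {"xyz":[0.12,-0.07,-0.03],"rot":[0,0,-2]},
  {"xyz":[0.12,-0.07,-0.03],"rot":[0,0,-6]},
  {"xyz":[0.12,-0.07,-0.03],"rot":[0,0,-10]},
  {"xyz":[0.12,-0.07,-0.03],"rot":[0,0,-14]},
  {"xyz":[0.12,-0.07,-0.03],"rot":[0,0,-18]},
  {"xyz":[0.12,-0.07,-0.03],"rot":[0,0,-22]},
  {"xyz":[0.12,-0.07,-0.03],"rot":[0,0,-22]},
])

```text
t: 13.75
tool_pos: [0.5522, -0.066, 0.0887]
orientation: [-2.74, 1.537, 0.002]
force: [-3.0, 3.6, 0.5]
opening: 0.0154
```

```bash
python3 - <<'E'
from h import *
s=read_state(); M=R.from_rotvec(s['orientation']).as_matrix(); print(s['t'],s['tool_pos'],s['force'],s['wrist_torque'],s['opening'],np.degrees(np.arctan2(M[1,0],M[0,0])))
print('jaw,bar comps',M[:,0]@s['force'],M[:,1]@s['force'])
E
```

```text
13.75 [ 0.55217987 -0.06596891  0.08867222] [-2.97985021  3.61182711  0.46897883] [ 0.54066031  0.59268217 -0.00582421] 0.015413136184415456 -58.57010736890382
jaw,bar comps -4.636352048130979 0.6595452994030889
```

Request:
carry_out([
  {"xyz":[0,0,0],"rot":[0,0,-4]},
  {"xyz":[0,0,0],"rot":[0,0,-8]},
  {"xyz":[-0.03,0.03,0],"rot":[0,0,-12]},
  {"xyz":[-0.03,0.03,0],"rot":[0,0,-16]},
  {"xyz":[-0.03,0.03,0],"rot":[0,0,-20]},
  {"xyz":[-0.03,0.03,0],"rot":[0,0,-24]},
  {"xyz":[-0.03,0.03,0],"rot":[0,0,-24]},
])

```text
t: 14.45
tool_pos: [0.5521, -0.0657, 0.0887]
orientation: [-2.363, 2.07, 0.002]
force: [-2.7, 4.1, -3.2]
opening: 0.0159
```

```bash
python3 - <<'E'
from h import *
s=read_state(); M=R.from_rotvec(s['orientation']).as_matrix(); print(s['t'],s['tool_pos'],s['force'],s['wrist_torque'],s['opening'],np.degrees(np.arctan2(M[1,0],M[0,0])))
print('jaw,bar comps',M[:,0]@s['force'],M[:,1]@s['force'])
E
```

```text
14.45 [ 0.55210835 -0.06565833  0.08869555] [-2.71461427  4.12658772 -3.20872687] [0.69492382 0.6965011  0.04994248] 0.015884250864509904 -82.45772695754502
jaw,bar comps -4.444589329862728 2.1475665256374246
```

Request:
carry_out([
  {"xyz":[0,0,0],"rot":[0,0,-4]},
  {"xyz":[-0.03,0.05,0],"rot":[0,0,-8]},
  {"xyz":[-0.03,0.05,0],"rot":[0,0,-12]},
  {"xyz":[-0.03,0.05,0],"rot":[0,0,-16]},
  {"xyz":[-0.03,0.05,0],"rot":[0,0,-20]},
  {"xyz":[-0.03,0.05,0],"rot":[0,0,-23]},
  {"xyz":[-0.03,0.05,0],"rot":[0,0,-25]},
  {"xyz":[-0.03,0.05,0],"rot":[0,0,-25]},
])

```text
t: 15.25
tool_pos: [0.552, -0.0653, 0.0887]
orientation: [-1.861, 2.531, 0.001]
force: [-0.5, 2.9, -1.5]
opening: 0.0156
```

```bash
python3 - <<'E'
from h import *
s=read_state(); M=R.from_rotvec(s['orientation']).as_matrix(); print(s['t'],s['tool_pos'],s['force'],s['wrist_torque'],s['opening'],np.degrees(np.arctan2(M[1,0],M[0,0])))
print('jaw,bar comps',M[:,0]@s['force'],M[:,1]@s['force'])
im2=read_camera('scene')[:,:,::-1];im=read_camera('top')[:,:,::-1]
cv2.imwrite('pics/l1s.png',cv2.resize(im2[130:230,270:370],None,fx=6,fy=6,interpolation=cv2.INTER_CUBIC))
cv2.imwrite('pics/l1t.png',cv2.resize(im[150:230,280:380],None,fx=6,fy=6,interpolation=cv2.INTER_CUBIC))
E
```

```text
15.25 [ 0.55201453 -0.06529188  0.08866459] [-0.50623469  2.89664589 -1.46055376] [ 0.68698566  0.17774847 -0.03608461] 0.015597037410797805 -107.36048583485976
jaw,bar comps -2.6129951456611833 1.3469452429436113
```

View pics/l1s.png

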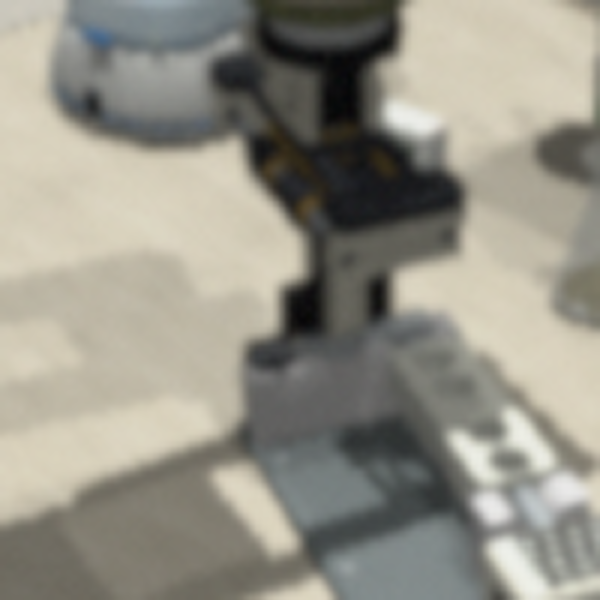

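Request:
carry_out([
  {"xyz":[0,0,0],"rot":[0,0,-2]},
  {"xyz":[0,0,0],"rot":[0,0,-4]},
  {"xyz":[0,0,0],"rot":[0,0,-4]},
])

```text
t: 15.65
tool_pos: [0.552, -0.0653, 0.0887]
orientation: [1.771, -2.595, -0.0]
force: [0.2, 4.9, -2.2]
opening: 0.0162
```

```bash
python3 - <<'E'
from h import *
s=read_state(); M=R.from_rotvec(s['orientation']).as_matrix(); print(s['t'],s['tool_pos'],s['force'],s['wrist_torque'],s['opening'],np.degrees(np.arctan2(M[1,0],M[0,0])))
E
```

```text
15.65 [ 0.55202726 -0.06529177  0.08870117] [ 0.17111258  4.85490159 -2.15716929] [0.90754578 0.19946818 0.9930872 ] 0.016226217870657585 -111.36213351498603
```

The wrist shows a 1 N m reaction, so the knob is on its home stop. I'm easing the twist off, releasing and retreating.

Request:
carry_out([
  {"xyz":[0,0,0],"rot":[0,0,2]},
  {"xyz":[0,0,0],"rot":[0,0,3]},
  {"xyz":[0,0,0],"rot":[0,0,3]},
])

```text
t: 15.95
tool_pos: [0.552, -0.0653, 0.0887]
orientation: [-1.837, 2.548, 0.001]
force: [0.4, 6.0, -3.0]
opening: 0.0157
```

Request:
carry_out([
  {"xyz":[0,0,0],"rot":[0,0,0]},
  {"xyz":[0,0,0],"rot":[0,0,0]},
  {"xyz":[0,0,0],"rot":[0,0,0]},
  {"xyz":[0,0,0],"rot":[0,0,0]},
  {"xyz":[0,0,0],"rot":[0,0,0]},
  {"xyz":[0,0,1],"rot":[0,0,0]},
  {"xyz":[0,0,3],"rot":[0,0,0]},
  {"xyz":[0,0,6],"rot":[0,0,0]},
  {"xyz":[0,0,9],"rot":[0,0,0]},
  {"xyz":[0,0,12],"rot":[0,0,0]},
], grip=0.6)

```text
t: 16.95
tool_pos: [0.552, -0.0656, 0.2109]
orientation: [-1.835, 2.55, -0.001]
force: [0.2, 0.5, -0.5]
opening: 0.0557
```

Request:
carry_out([
  {"xyz":[-2,4,0],"rot":[0,0,0]},
  {"xyz":[-4,8,0],"rot":[0,0,0]},
  {"xyz":[-6,12,0],"rot":[0,0,0]},
  {"xyz":[-8,16,0],"rot":[0,0,0]},
  {"xyz":[-10,20,0],"rot":[0,0,0]},
  {"xyz":[-12,24,0],"rot":[0,0,0]},
  {"xyz":[-12,24,0],"rot":[0,0,0]},
  {"xyz":[-12,24,0],"rot":[0,0,0]},
])

```text
t: 17.75
tool_pos: [0.432, 0.1752, 0.2097]
orientation: [-1.838, 2.546, -0.001]
force: [0.2, -0.3, 0.5]
opening: 0.0556
```

```bash
python3 - <<'E'
from h import *
s=read_state(); print(s['t'],s['tool_pos'],s['force'],s['opening'])
im2=read_camera('scene')[:,:,::-1];im=read_camera('top')[:,:,::-1]
cv2.imwrite('pics/ftf.png',im)
cv2.imwrite('pics/fs.png',cv2.resize(im2[150:240,300:390],None,fx=6.5,fy=6.5,interpolation=cv2.INTER_CUBIC))
cv2.imwrite('pics/ft.png',cv2.resize(im[160:240,290:405],None,fx=6.9,fy=6.9,interpolation=cv2.INTER_CUBIC))
a=cv2.imread('pics/top0.png')
cv2.imwrite('pics/fcmp.png',np.vstack([a[100:280,150:510],im[100:280,150:510]]))
E
```

```text
17.75 [0.43196744 0.17515481 0.2096875 ] [ 0.18286304 -0.34753488  0.49885378] 0.05563339667936795
```

View pics/fs.png

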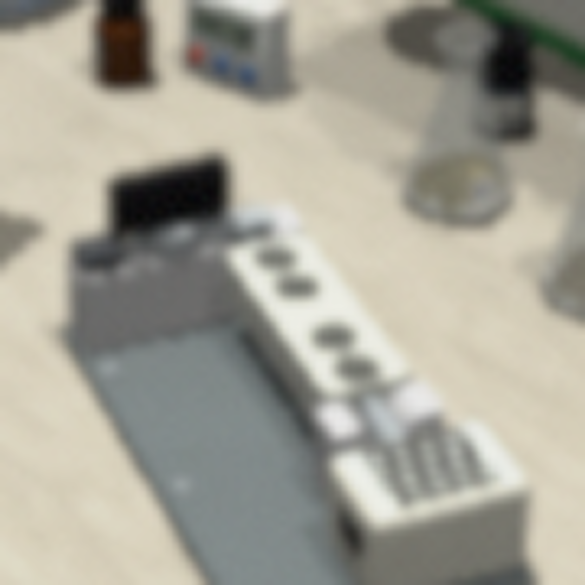

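View pics/ft.png

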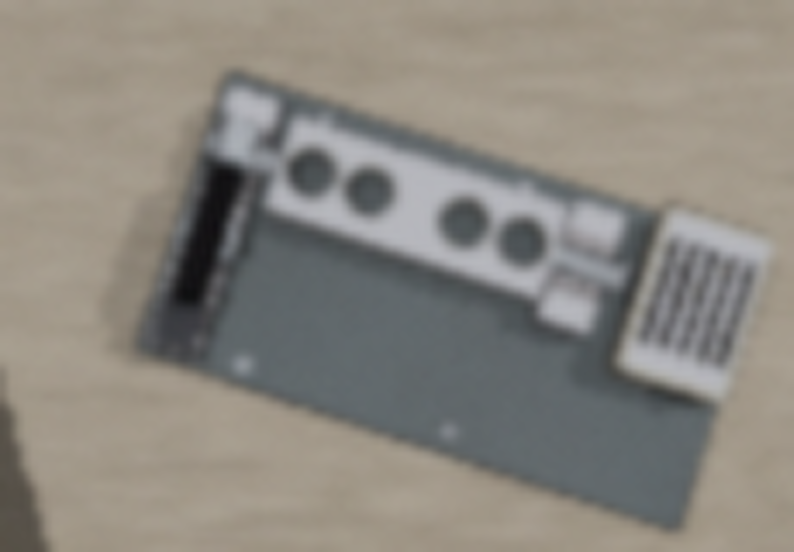

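View pics/fcmp.png

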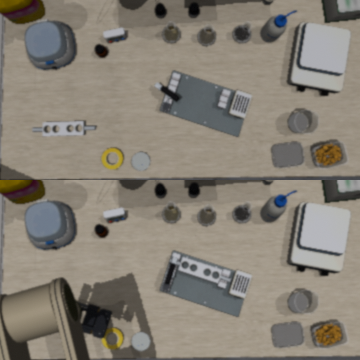

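The keeper lies across the slot over the axle (zoomed 240,135), and the knob bar lines up with the post. The bar hasn't moved and the bystanders are where they were, so I'm handing the job in.

```bash
python3 -c "
from plant import *
print(close_job())"
```

```text
the job is handed in; nothing more can be done
None
```

The tube-holder bar is seated in both slots of the rotator stand, the lock knob is at its home stop, and the job is handed in. It took about 18 s of the 64 s.

- **Bar:** I gripped it across its solid middle and lowered it slowly until I felt the slot floors. With about 9 N of push on the tool, the axle was about 47 mm above the worktop, which matches the seated height. Before letting go I eased off a side push of about 9 N, which came from being about 1 mm off centre.
- **Lock:** I turned the knob clockwise through about 75°, until a reaction of about 1 N m showed it was against the stop. That puts it at about 1.3 rad, worked out from the tool's turn because the knob angle can't be read directly.
- **Last pictures:** The keeper lies across the slot over the axle, both stubs are in their slots, and the gripper is clear of everything. By eye, the beaker, bottle, tub and lid are where they started. The gripper and its shadow partly cover the tape in that view, but the visible part has not moved.
- **Disagreement:** The knob's grip was about 2–3 mm from where the camera put it. I corrected for this by the wrist force, which stayed around 14 N or less throughout.

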